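# Change over the seasoning rack on the self-service bar

## Task

The dark steel seasoning rack has to go to the wash: move its four shakers over into the clean brown rack, one to a compartment, in the same order from left to right as they stand now, so that guests find each one where they are used to. Set each shaker down upright on the compartment's floor, never tip one over, and leave all four standing there.

Things in the scene. Friction and masses are not known exactly. Their poses are not given: they have to be found in the camera images.
- mid_red (a point): Centre (half-way up, on its axis) of the seasoning shaker with the red lid: a loose upright can, plain steel body 48 mm across with a red stripe, red lid 49 mm across, 84 mm tall in all, about 0.2 kg. Its z axis points up along the can. It starts in a compartment of the dark steel rack.
- mid_yellow (a point): Centre (half-way up, on its axis) of the seasoning shaker with the yellow lid: a loose upright can, plain steel body 48 mm across with a yellow stripe, yellow lid 49 mm across, 84 mm tall in all, about 0.2 kg. Its z axis points up along the can. It starts in a compartment of the dark steel rack.
- mid_green (a point): Centre (half-way up, on its axis) of the seasoning shaker with the green lid: a loose upright can, plain steel body 48 mm across with a green stripe, green lid 49 mm across, 84 mm tall in all, about 0.2 kg. Its z axis points up along the can. It starts in a compartment of the dark steel rack.
- mid_blue (a point): Centre (half-way up, on its axis) of the seasoning shaker with the blue lid: a loose upright can, plain steel body 48 mm across with a blue stripe, blue lid 49 mm across, 84 mm tall in all, about 0.2 kg. Its z axis points up along the can. It starts in a compartment of the dark steel rack.
- label_red: Red shelf label, a sloping 46 x 26 mm plate clipped to the front (robot-side) rim of the dark steel rack, in front of the compartment in which the red shaker starts. Origin at the plate's centre, 49 mm in front of that compartment's centre. It is fast to the rack and stays there.
- label_yellow: Yellow shelf label, a sloping 46 x 26 mm plate clipped to the front (robot-side) rim of the dark steel rack, in front of the compartment in which the yellow shaker starts. Origin at the plate's centre, 49 mm in front of that compartment's centre. It is fast to the rack and stays there.
- label_green: Green shelf label, a sloping 46 x 26 mm plate clipped to the front (robot-side) rim of the dark steel rack, in front of the compartment in which the green shaker starts. Origin at the plate's centre, 49 mm in front of that compartment's centre. It is fast to the rack and stays there.
- label_blue: Blue shelf label, a sloping 46 x 26 mm plate clipped to the front (robot-side) rim of the dark steel rack, in front of the compartment in which the blue shaker starts. Origin at the plate's centre, 49 mm in front of that compartment's centre. It is fast to the rack and stays there.
- used_rack: The used rack, dark steel, with the labels, full at the start: 275 mm (y) by 71 mm (x), end loops 29 mm high. Four 65 mm square compartments, centres at y = +102, +34, -34, -102 mm, x = 0; walls 3 mm; floor 6 mm, rim 27 mm above the counter. Origin on the counter under its centre; x away from the robot, y to its left, z up. Cannot be shifted.
- clean_rack: The clean rack, brown plastic, no labels, empty at the start: 275 mm (y) by 71 mm (x), end loops 29 mm high. Four 65 mm square compartments, centres at y = +102, +34, -34, -102 mm, x = 0; walls 3 mm; floor 6 mm, rim 27 mm above the counter. Origin on the counter under its centre; x away from the robot, y to its left, z up. Cannot be shifted.

How it is judged:
By the outcome, as a careful person would: the job done as asked, in the order asked, and still so for the second after the job is handed in, with the robot touching nothing.
It also fails if it takes over 106 s, if anything falls off the work surface, if the arm or the gripper's body presses on something with over 40 N, if the wrist force passes 120 N, or if a joint passes its speed limit or range.

## Robot

A 6-joint arm with a two-finger parallel gripper is mounted at the origin on the work surface. World frame = base frame: x ahead of the robot, y to its left, z up, the work surface at z = 0. Lengths are in mm, angles in rad, forces in N, time in s.
With the tool pointing down it reaches from about 150 to 775 mm from the base axis. Payload 6.1 kg.
Tool frame: the origin (TCP) lies on the mounting face of the last link; the fingertips stand 173 mm ahead of it and the grasp point (between the pads) lies 155 mm ahead of it; z points along the fingers, y is the line along which they close (so a half turn about z gives the same grasp; the last joint's range is limited). The gripper opens to 85 mm and grips with 20 to 120 N. Pads are 22 mm wide; open, the fingers measure 114 mm over their backs; the gripper's body (76 mm by 85 mm) begins 54 mm behind the grasp point. The pads swing forward as they close: fully open they stand 13 mm farther back than shut.
Start: joints at [-1.288, 0.126, -0.04, 1.405, 0, 1.571], TCP at [146.493, -504.132, 404.695] pointing down, gripper open.
Joint ranges: [-2.72, 2.72], [-0.95, 1.95], [-1.27, 1.35], [-1.78, 2.02], [-1.46, 1.47], [-3.14, 3.14]. Speed limits (rad/s): [2.39, 2.39, 3.01, 3.14, 3.14, 3.14].

## Interface

Orientations are given as a unit quaternion [x, y, z, w].
In Python, from cell import robot gives the robot as it stands. The module is installed in compiled form; this text tells all that it offers.
- The arm moves only by the tool move_arm, never from a script. Its argument "targets" is a list of rows, each a list of 7 numbers: the opening, from 0 (shut) to 1 (fully open), then the shift along the tool's x, y, z in mm, then the turn, a rotation vector about the tool's x, y, z in rad. In form: [[fingers, dx, dy, dz, ax, ay, az], ...]. A call has 1 to 10 rows; each row is the pose to reach, as a shift and turn from the pose commanded when the call began, along the tool's axes at that moment; what a row does not reach only later rows make up. A row lasts 1/12 s, in which the tool goes at most 41.7 mm and 7.16 degrees, less where a joint would pass 70% of its speed; a pose out of reach is approached as far as the arm can. A call with a gripper value outside its range is refused whole. The fingers move at their own pace and stop on an object; "squeeze" is the grip in N (left out, the last holds). Time passes only in rows, so rows that repeat a pose let the fingers close. It gives the time, the measured TCP pose, the force, the opening and the grip force at its end, in the units of the state.
- robot.observe(): the state, without advancing time (a new reading comes with each control period).
- robot.read_camera(name): name is "scene" or "top" or "wrist"; returns the picture (384x512x3 uint8, red, green, blue); there is no depth.
- robot.camera_params(name): a dict with "intrinsics" (3x3 intrinsics, pixels), "R" (3x3) and "t" (3): a world point X has camera coordinates R X + t; the wrist camera has in their place "hand_eye" (4x4, takes a point from camera to tool coordinates, whose origin is the TCP and whose axes are the flange's). Camera axes: x right, y down, z forward; pixel columns grow to the right and rows downward; lengths in mm; the calibration is good to about 2 mm. The wrist camera is an equidistant fisheye: a pixel r from the principal point sees the ray r / f radians off the axis. A picture is of the moment at which its call begins: read the wrist's pose just before it. camera_params takes no time and is no camera call.
- robot.job_done(): hands the job in; it is judged then, once.
The state is a dict: "time": time; "joint_pos": joint angles; "qvel": joint speeds; "effort": joint torques, N m; "ee_pos": TCP position; "tcp_rot": TCP orientation; "force": force on the tool from outside, world axes, zero at the start; "torque": the same for the moment, N m; "opening": finger opening in mm; "grip_force": force on a finger pad.
Only numpy, scipy, OpenCV 4.12 (cv2) and the standard library are available. Lean on these libraries where they do the work, as an engineer would, in place of code of your own. Each camera call takes 0.05 s, during which the arm holds its last target. There are 200 camera calls.

## Working session

There is one attempt and no reset: what is moved stays moved. The work goes in short steps, Python scripts to look and compute and a tool call to move; the robot and the scene stay as the last step left them, time stands still between calls to the robot, and variables do not carry over. Pictures are saved under pics/ and viewed, at most 16 in all, crops included, and the job is handed in when it is done.

Besides the shell and the picture viewer there is one more tool, called after "Request:" as a command line: name --pt "numbers of a row" for each row, then --argument value for the rest. move_arm: Moves the arm, as the interface text tells. Its arguments: {"type":"object","properties":{"targets":{"type":"array","items":{"type":"array","items":{"type":"number"}}},"squeeze":{"type":"number"}},"required":["targets"]}

```bash
mkdir -p pics
python3 - <<'E'
from cell import robot
import cv2,numpy as np
np.set_printoptions(precision=4,suppress=True)
o=robot.observe(); print(o['time'],o['ee_pos'],o['tcp_rot'],o['opening'])
for n in ('top','scene','wrist'):
    p=robot.camera_params(n); print(n,{k:np.array(v).round(4).tolist() for k,v in p.items()})
for n in ('top','scene'):
    im=robot.read_camera(n); cv2.imwrite(f'pics/{n}0.png',cv2.resize(im[:,:,::-1],None,fx=1.5,fy=1.5))
    cv2.imwrite(f'{n}_raw.png',im[:,:,::-1])
E
```

```text
0.0 [ 146.4517 -504.0255  403.9198] [ 0.99    0.1409 -0.0001 -0.0008] 85.16110582179188
top {'intrinsics': [[367.5017, 0.0, 256.3168], [0.0, 367.5017, 188.6845], [0.0, 0.0, 1.0]], 'R': [[0.0131, -0.9992, -0.0372], [-0.9928, -0.0086, -0.1195], [0.1191, 0.0385, -0.9921]], 't': [3.4974, 509.096, 828.5031]}
scene {'intrinsics': [[444.7289, 0.0, 251.6943], [0.0, 444.7289, 196.6437], [0.0, 0.0, 1.0]], 'R': [[0.7441, 0.6678, 0.0191], [0.3768, -0.3959, -0.8374], [-0.5517, 0.6303, -0.5462]], 't': [-353.6846, -132.9493, 1634.4523]}
wrist {'intrinsics': [[297.3186, 0.0, 252.7624], [0.0, 297.3186, 186.582], [0.0, 0.0, 1.0]], 'hand_eye': [[0.0005, -0.9548, -0.2972, 75.1733], [1.0, 0.0003, 0.0005, -0.5607], [-0.0004, -0.2972, 0.9548, 30.0967], [0.0, 0.0, 0.0, 1.0]]}
```

View pics/top0.png

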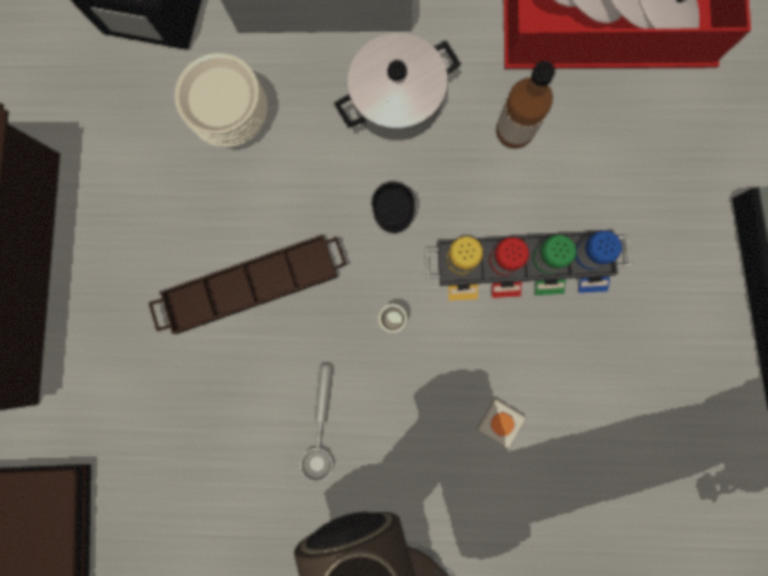

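View pics/scene0.png

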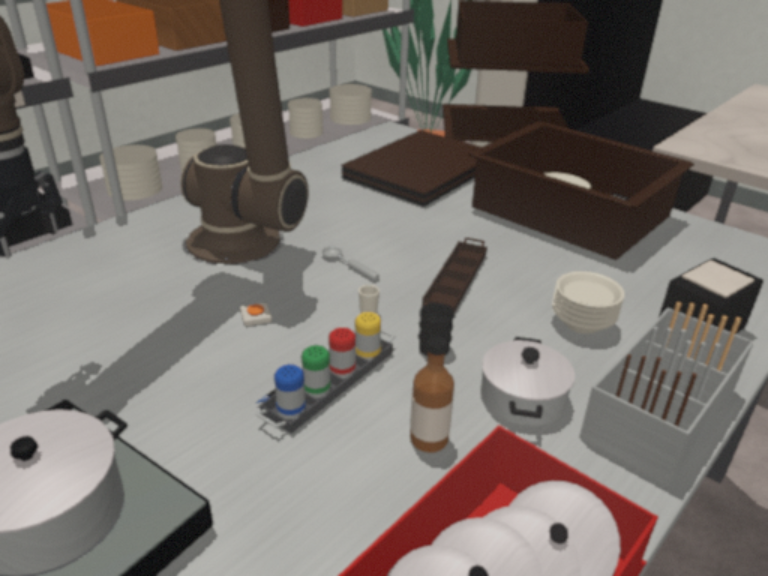

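The top view shows yellow, red, green and blue from left to right, with lids near (466,252), (512,254), (560,250) and (604,246) in the 1.5x picture. The clean rack is at left, turned, from about (165,310) to (335,255). A black mill at (393,207) stands between the racks. I'll enlarge both racks.

Run:
```python
import cv2
im=cv2.imread('top_raw.png')
a=cv2.resize(im[150:230,95:240],None,fx=5,fy=5,interpolation=cv2.INTER_CUBIC)
cv2.imwrite('pics/cl.png',a)
cv2.imwrite('pics/us.png',cv2.resize(im[145:205,280:430],None,fx=5,fy=5,interpolation=cv2.INTER_CUBIC))
```

```text
(no output)
```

View pics/cl.png

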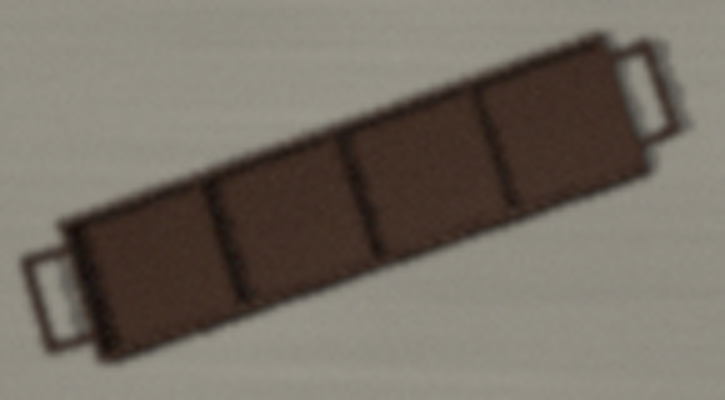

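View pics/us.png

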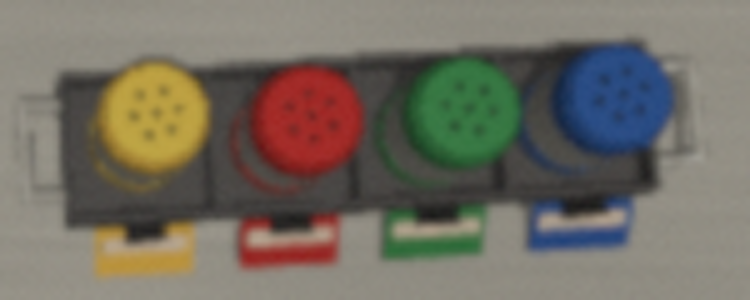

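The clean rack's corners in the crop are (62,222), (603,35), (650,172) and (103,360). The lid centres in the other crop are yellow (153,116), red (308,116), green (463,112) and blue (616,98). Each label sits below its own shaker.

```bash
cat > h.py <<'E'
import numpy as np, cv2
from cell import robot
from scipy.spatial.transform import Rotation as R
np.set_printoptions(precision=1,suppress=True)
def top(u,v,z,name='top'):
    p=robot.camera_params(name);K,Rm,t=map(np.array,(p['intrinsics'],p['R'],p['t']))
    d=Rm.T@np.linalg.solve(K,[u,v,1]);c=-Rm.T@t
    return c+d*(z-c[2])/d[2]
def wrist_ray(u,v,z,pos,q):
    p=robot.camera_params('wrist');K,H=np.array(p['intrinsics']),np.array(p['hand_eye'])
    a=np.array([u-K[0,2],v-K[1,2]])/K[0,0];r=np.linalg.norm(a)
    d=np.r_[np.sin(r)*a/r,np.cos(r)]
    W=R.from_quat(q); d=W.apply(H[:3,:3]@d); c=W.apply(H[:3,3])+pos
    return c+d*(z-c[2])/d[2]
def tool(p,yaw=None):  # target TCP xyz world -> tool shift
    o=robot.observe();return R.from_quat(o['tcp_rot']).inv().apply(np.array(p)-o['ee_pos'])
E
python3 - <<'E'
from h import *
def rack(cs,ox,oy):
    P=np.array([top(x/5+ox,y/5+oy,27) for x,y in cs]);c=P.mean(0)
    ay=(P[0]+P[3]-P[1]-P[2])/2; ax=(P[0]+P[1]-P[2]-P[3])/2
    print(P[:,:2].tolist());print('c',c,'len',np.linalg.norm(ay),'wid',np.linalg.norm(ax),'yaw',np.degrees(np.arctan2(-ay[0],ay[1])))
    u=ay/np.linalg.norm(ay)
    for k in (102,34,-34,-102): print(c+u*k)
rack([(62,222),(603,35),(650,172),(103,360)],95,150)
rack([(60,75),(642,42),(655,188),(68,225)],280,145)
for n,x,y in (('y',153,116),('r',308,116),('g',463,112),('b',616,98)): print(n,top(x/5+280,y/5+145,90))
# mill, cup
print('mill base',top(393/1.5,225/1.5,0),'cup',top(393/1.5,318/1.5,40))
p=robot.camera_params('top');print(-np.array(p['R']).T@np.array(p['t']))
o=robot.observe();print(R.from_quat(o['tcp_rot']).as_matrix())
E
```

```text
[[492.6958899677932, 363.5451399782795], [584.6355359049268, 107.24147459179308], [518.9962584179965, 83.22457390147653], [427.55006769911313, 339.84335950011865]]
c [506.  223.5  27. ] len 272.35996668500076 wid 69.6092932921743 yaw 19.67356069276125
[471.6 319.5  27. ]
[494.5 255.5  27. ]
[517.4 191.4  27. ]
[540.3 127.4  27. ]
[[578.400125679576, -74.22826257543429], [595.6332346960972, -345.5774027701813], [526.7506492044091, -349.0553098277632], [507.1167167519763, -78.06836375342678]]
c [ 552.  -211.7   27. ] len 271.7938599455203 wid 70.17844974791723 yaw 3.8888822105168845
[ 545.1 -110.    27. ]
[ 549.7 -177.8   27. ]
[ 554.3 -245.7   27. ]
[ 558.9 -313.5   27. ]
y [ 547.8 -110.9   90. ]
r [ 548.3 -177.9   90. ]
g [ 550.5 -244.5   90. ]
b [ 557. -310.   90.]
mill base [608.3  -2.5   0. ] cup [454.2  -5.1  40. ]
[406.7 -24.  882.9]
[[ 1.   0.3 -0. ]
 [ 0.3 -1.   0. ]
 [ 0.  -0.  -1. ]]
```

Request:
move_arm --pt "1 40 -21 0 0 0 -0.12" --pt "1 80 -42 0 0 0 -0.24" --pt "1 115 -62 0 0 0 -0.36" --pt "1 150 -80 0 0 0 -0.48" --pt "1 185 -100 0 0 0 -0.6" --pt "1 220 -118 0 0 0 -0.72" --pt "1 255 -137 0 0 0 -0.84" --pt "1 290 -156 0 0 0 -0.96" --pt "1 325 -174 0 0 0 -1.08" --pt "1 325 -174 0 0 0 -1.08" --squeeze 40

```text
time: 0.93
ee_pos: [413.6, -242.4, 404.1]
tcp_rot: [0.773, 0.635, 0.001, -0.001]
force: [0.3, 0.2, -0.8]
opening: 85.2
grip_force: 0.0
```

Run:
```python
from h import *
o=robot.observe();r=R.from_quat(o['tcp_rot']);print(o['ee_pos'],r.as_matrix().round(3).tolist(),o['joint_pos'])
want=R.from_matrix(np.array([[0,1,0],[1,0,0],[0,0,-1.]]))
print(tool([548,-111,365]),(r.inv()*want).as_rotvec().round(3))
```

```text
[ 413.6 -242.4  404.1] [[0.195, 0.981, 0.001], [0.981, -0.195, 0.002], [0.002, 0.001, -1.0]] [-0.5  0.  -0.1  1.4  0.   1.2]
[155.  106.2  39.5] [ 0.  -0.  -0.2]
```

Request:
move_arm --pt "1 35 24 9 0 0 -0.1" --pt "1 70 48 18 0 0 -0.196" --pt "1 105 72 27 0 0 -0.196" --pt "1 135 92 35 0 0 -0.196" --pt "1 155 106 39.5 0 0 -0.196" --pt "1 155 106 39.5 0 0 -0.196" --pt "1 155 106 39.5 0 0 -0.196"

```text
time: 1.52
ee_pos: [546.3, -115.7, 363.9]
tcp_rot: [0.711, 0.704, -0.001, -0.001]
force: [0.4, -1.0, 0.2]
opening: 85.4
grip_force: 0.0
```

Run:
```python
from h import *
o=robot.observe();r=R.from_quat(o['tcp_rot']);print(o['ee_pos'],r.as_matrix().round(3).tolist(),o['qvel'])
im=robot.read_camera('wrist')[:,:,::-1];cv2.imwrite('pics/w1.png',cv2.resize(im,None,fx=1.5,fy=1.5))
```

```text
[ 546.3 -115.7  363.9] [[0.01, 1.0, -0.003], [1.0, -0.01, 0.0], [0.0, -0.003, -1.0]] [-0. -0. -0.  0. -0. -0.]
```

View pics/w1.png

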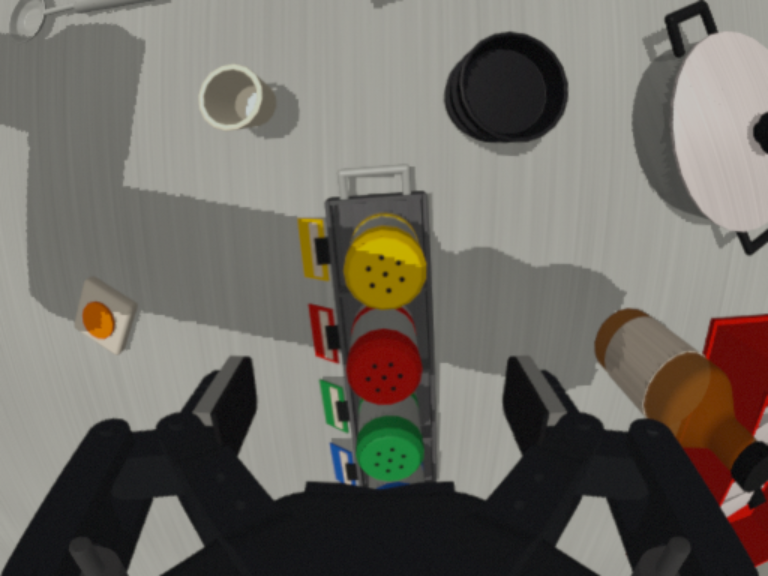

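The wrist view shows the lid tops at about yellow (386,268), red (385,368) and green (391,447), with open fingers well clear on both sides.

Run:
```python
from h import *
o=robot.observe()
for n,x,y in (('y',386,268),('r',385,370),('g',391,449)): print(n,wrist_ray(x/1.5,y/1.5,90,o['ee_pos'],o['tcp_rot']))
print('mill rim r',wrist_ray(447/1.5,90/1.5,60,o['ee_pos'],o['tcp_rot']),wrist_ray(567/1.5,90/1.5,60,o['ee_pos'],o['tcp_rot']))
```

```text
y [ 548.4 -109.4   90. ]
r [ 547.4 -175.1   90. ]
g [ 551.2 -238.5   90. ]
mill rim r [586.6  -5.7  60. ] [665.4  -0.2  60. ]
```

Request:
move_arm --pt "1 5.5 2.5 30 0 0 0" --pt "1 5.5 2.5 65 0 0 0" --pt "1 5.5 2.5 95 0 0 0" --pt "1 5.5 2.5 120 0 0 0" --pt "1 5.5 2.5 140 0 0 0" --pt "1 5.5 2.5 152 0 0 0" --pt "1 5.5 2.5 152 0 0 0" --pt "0.3 5.5 2.5 152 0 0 0" --pt "0.3 5.5 2.5 152 0 0 0" --pt "0.3 5.5 2.5 152 0 0 0"

```text
time: 2.4
ee_pos: [548.7, -111.7, 214.9]
tcp_rot: [0.712, 0.703, 0.001, 0.001]
force: [-0.1, -0.8, 0.5]
opening: 51.4
grip_force: 0.0
```

Request:
move_arm --pt "0.3 0 0 0 0 0 0" --pt "0.3 0 0 0 0 0 0" --pt "0.3 0 0 0 0 0 0" --pt "0.3 0 0 0 0 0 0"

```text
time: 2.73
ee_pos: [548.7, -111.4, 215.1]
tcp_rot: [0.711, 0.703, 0.0, 0.001]
force: [-2.7, -1.8, 6.4]
opening: 48.1
grip_force: 40.8
```

Request:
move_arm --pt "0.3 0 0 -15 0 0 0" --pt "0.3 0 0 -40 0 0 0" --pt "0.3 0 0 -70 0 0 0" --pt "0.3 0 0 -105 0 0 0" --pt "0.3 0 0 -135 0 0 0" --pt "0.3 0 -15 -150 0 0 0" --pt "0.3 10 -40 -150 0 0 0" --pt "0.3 30 -65 -150 0 0 0" --pt "0.3 55 -82 -150 0 0 0" --pt "0.3 90 -82 -150 0 0 0"

```text
time: 3.57
ee_pos: [464.5, -20.5, 364.1]
tcp_rot: [0.712, 0.702, -0.0, 0.0]
force: [0.9, 0.9, -3.1]
opening: 48.1
grip_force: 42.1
```

Request:
move_arm --pt "0.3 35 0 0 0 0 0" --pt "0.3 75 0 0 0 0 0" --pt "0.3 115 0 0 0 0 0" --pt "0.3 155 0 0 0 0 0" --pt "0.3 195 0 0 0 0 0" --pt "0.3 235 0 0 0 0 0" --pt "0.3 270 0 0 0 0 0" --pt "0.3 300 0 0 0 0 0" --pt "0.3 325 0 0 0 0 0" --pt "0.3 340 0 0 0 0 0"

```text
time: 4.4
ee_pos: [471.1, 322.4, 363.3]
tcp_rot: [0.71, 0.704, 0.0, -0.0]
force: [-0.9, -1.6, -1.4]
opening: 47.7
grip_force: 42.1
```

Request:
move_arm --pt "0.3 0 0 0 0 0 0" --pt "0.3 0 0 0 0 0 0" --pt "0.3 0 0 0 0 0 0"

```text
time: 4.65
ee_pos: [471.5, 319.0, 363.3]
tcp_rot: [0.712, 0.703, -0.0, 0.0]
force: [-0.4, 0.2, -2.7]
opening: 48.1
grip_force: 42.1
```

Run:
```python
from h import *
o=robot.observe();r=R.from_quat(o['tcp_rot']);print(o['ee_pos'],r.as_matrix().round(3).tolist(),o['joint_pos'])
print(tool([471.6,319.5,218]))
im=robot.read_camera('wrist')[:,:,::-1];cv2.imwrite('pics/w2.png',cv2.resize(im,None,fx=1.5,fy=1.5))
```

```text
[471.5 319.  363.3] [[0.013, 1.0, -0.0], [1.0, -0.013, -0.001], [-0.001, -0.0, -1.0]] [ 0.6  0.2 -0.   1.3 -0.   2.2]
[  0.6   0.1 145.3]
```

View pics/w2.png

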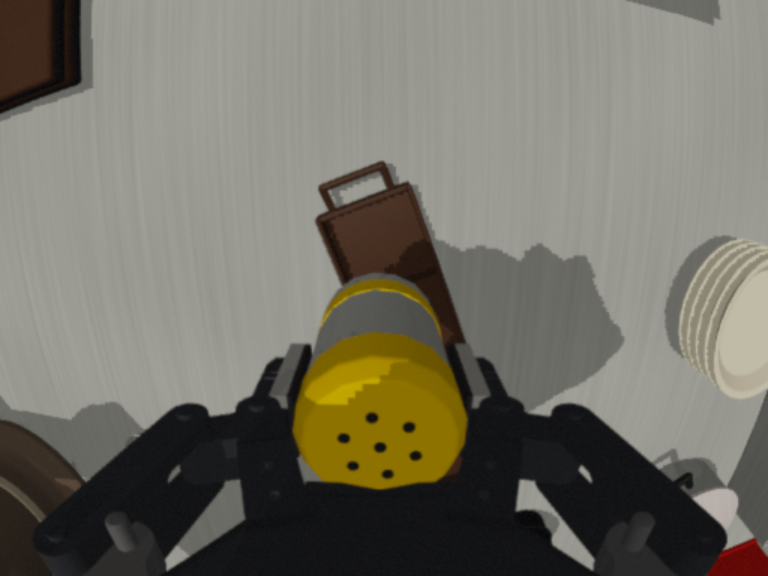

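Gripped yellow hangs upright. The clean rack's left-end corners show at about (318,216) and (408,183), which I'll check against the top view estimate.

Run:
```python
from h import *
o=robot.observe()
for x,y in ((318,216),(408,183),(435,268)): print(wrist_ray(x/1.5,y/1.5,27,o['ee_pos'],o['tcp_rot']))
```

```text
[428.4 346.6  27. ]
[491.1 368.6  27. ]
[510.6 307.8  27. ]
```

Request:
move_arm --pt "0.3 3 0 30 0 0 0" --pt "0.3 3 0 65 0 0 0" --pt "0.3 3 0 90 0 0 0" --pt "0.3 3 0 100 0 0 0" --pt "0.3 3 0 100 0 0 0" --pt "0.3 3 0 100 0 0 0"

```text
time: 5.2
ee_pos: [471.8, 322.2, 264.0]
tcp_rot: [0.712, 0.702, 0.0, 0.0]
force: [-0.0, -0.0, -1.4]
opening: 48.2
grip_force: 42.1
```

Run:
```python
from h import *
o=robot.observe();print(o['ee_pos'])
im=robot.read_camera('wrist')[:,:,::-1];cv2.imwrite('pics/w3.png',cv2.resize(im[20:320,110:410],None,fx=2,fy=2))
im=robot.read_camera('top')[:,:,::-1];cv2.imwrite('pics/t3.png',cv2.resize(im[140:240,85:245],None,fx=5,fy=5,interpolation=cv2.INTER_CUBIC))
```

```text
[471.8 322.2 264. ]
```

View pics/w3.png

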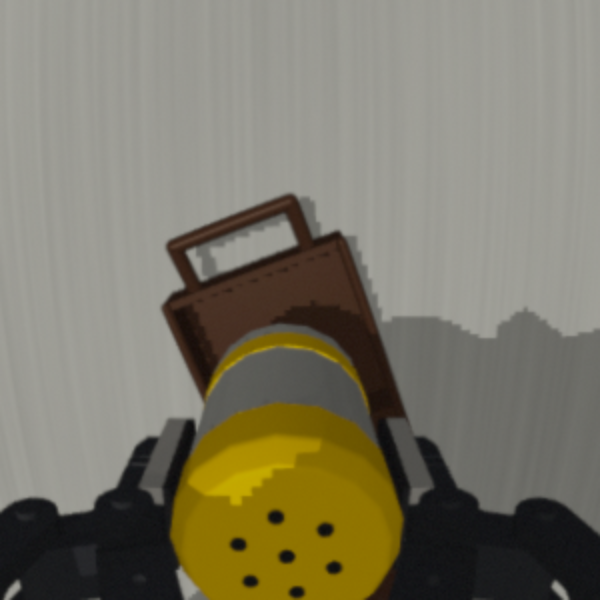

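The rack's end corners are at (165,305) and (342,235) in this 2x crop, whose origin is (110,20). The top edge of the can's yellow stripe appears near (283,325).

Run:
```python
from h import *
o=robot.observe()
f=lambda x,y,z:wrist_ray(110+x/2,20+y/2,z,o['ee_pos'],o['tcp_rot'])
P=[f(165,305,27),f(342,235,27)];print(P,np.linalg.norm(P[0]-P[1]))
m=(P[0]+P[1])/2; y=np.radians(19.7); print('slot1',m-(137.5-102)*np.array([-np.sin(y),np.cos(y),0]), 'end loops measured?')
print('can front bottom edge',f(283,325,52))
```

```text
[array([428.2, 346. ,  27. ]), array([492.7, 370.6,  27. ])] 69.02392478141674
slot1 [472.4 324.9  27. ] end loops measured?
can front bottom edge [471.5 345.1  52. ]
```

View pics/t3.png

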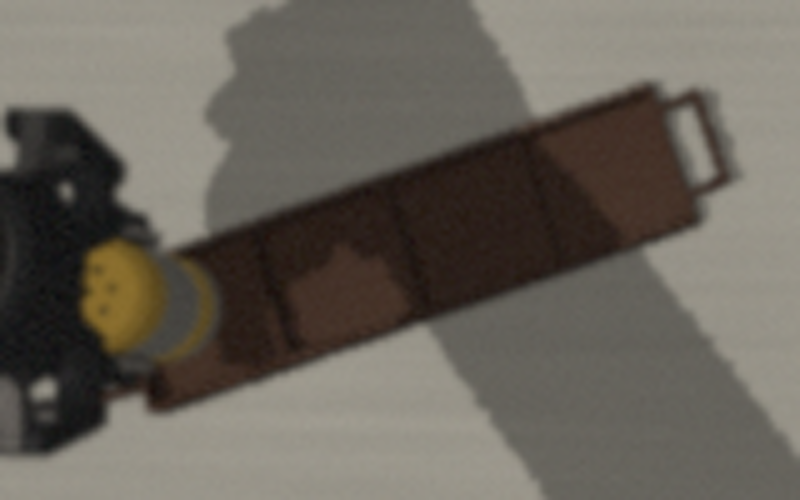

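Request:
move_arm --pt "0.3 0.5 0 15 0 0 0" --pt "0.3 0.5 0 30 0 0 0" --pt "0.3 0.5 0 40 0 0 0" --pt "0.3 0.5 0 45 0 0 0" --pt "0.3 0.5 0 47 0 0 0" --pt "0.3 0.5 0 48.5 0 0 0" --pt "0.3 0.5 0 48.5 0 0 0"

```text
time: 5.88
ee_pos: [471.8, 323.5, 215.4]
tcp_rot: [0.711, 0.703, 0.001, 0.0]
force: [-0.7, 0.0, -1.6]
opening: 47.4
grip_force: 42.1
```

Request:
move_arm --pt "0.3 0 0 1 0 0 0" --pt "0.3 0 0 1 0 0 0" --pt "0.6 0 0 1 0 0 0" --pt "0.75 0 0 1 0 0 0" --pt "0.85 0 0 1 0 0 0" --pt "0.85 0 0 1 0 0 0" --pt "0.85 0 0 -10 0 0 0" --pt "0.85 0 0 -40 0 0 0" --pt "0.85 0 0 -75 0 0 0" --pt "0.85 0 0 -110 0 0 0"

```text
time: 6.72
ee_pos: [471.2, 323.1, 326.2]
tcp_rot: [0.711, 0.703, -0.001, -0.0]
force: [0.8, 0.8, 0.4]
opening: 72.6
grip_force: 0.0
```

Request:
move_arm --pt "0.85 0 0 -40 0 0 0" --pt "0.85 0 0 -40 0 0 0" --pt "0.85 0 0 -40 0 0 0"

```text
time: 6.97
ee_pos: [472.0, 323.6, 368.5]
tcp_rot: [0.711, 0.703, 0.003, 0.001]
force: [0.8, -0.3, -0.5]
opening: 72.6
grip_force: 0.0
```

Run:
```python
from h import *
o=robot.observe();print(o['ee_pos'],o['opening'])
im=robot.read_camera('wrist')[:,:,::-1];a=cv2.resize(im[60:360,110:410],None,fx=1.3,fy=1.3)
b=robot.read_camera('scene')[:,:,::-1];b=cv2.resize(b[130:260,240:370],(390,390))
cv2.imwrite('pics/w4.png',np.hstack([a,b]))
```

```text
[472.  323.6 368.5] 72.63185396365948
```

View pics/w4.png

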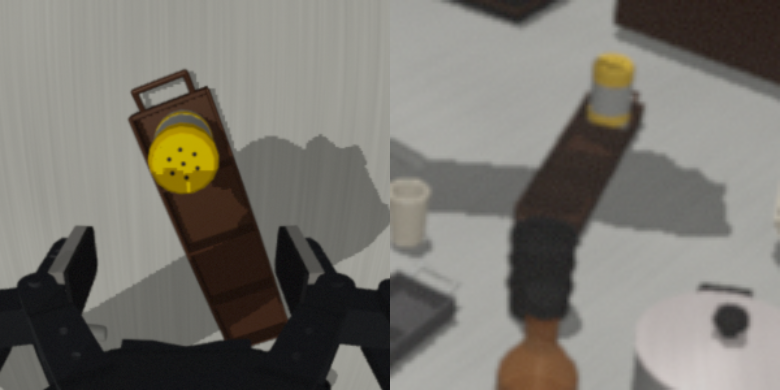

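Yellow stands upright in the left compartment (wrist panel (183,160), scene panel (612,90)). Next is red.

Request:
move_arm --pt "0.85 -35 0 0 0 0 0" --pt "0.85 -75 0 0 0 0 0" --pt "0.85 -115 0 0 0 0 0" --pt "0.85 -155 0 0 0 0 0" --pt "0.85 -195 0 0 0 0 0" --pt "0.85 -235 0 0 0 0 0" --pt "0.85 -275 0 0 0 0 0" --pt "0.85 -315 0 0 0 0 0" --pt "0.85 -355 0 0 0 0 0" --pt "0.85 -390 20 0 0 0 0"

```text
time: 7.9
ee_pos: [484.0, -68.9, 363.7]
tcp_rot: [0.712, 0.703, -0.001, -0.001]
force: [1.0, 0.5, -0.2]
opening: 72.7
grip_force: 0.0
```

Request:
move_arm --pt "0.85 -30 25 0 0 0 0" --pt "0.85 -60 45 0 0 0 0" --pt "0.85 -90 60 0 0 0 0" --pt "0.85 -109 62.5 0 0 0 0" --pt "1 -109 62.5 0 0 0 0" --pt "1 -109 62.5 0 0 0 0" --pt "1 -109 62.5 0 0 0 0"

```text
time: 8.48
ee_pos: [547.6, -176.2, 363.5]
tcp_rot: [0.711, 0.703, -0.0, -0.001]
force: [0.7, 0.1, 0.9]
opening: 85.6
grip_force: 0.0
```

Run:
```python
from h import *
o=robot.observe();print(o['ee_pos'],R.from_quat(o['tcp_rot']).as_matrix().round(3).tolist(),tool([548,-176.5,215]))
im=robot.read_camera('wrist')[:,:,::-1];cv2.imwrite('pics/w5.png',cv2.resize(im[100:350,170:340],None,fx=2.4,fy=2.4))
im=robot.read_camera('top')
```

```text
[ 547.6 -176.2  363.5] [[0.012, 1.0, -0.002], [1.0, -0.012, 0.001], [0.001, -0.002, -1.0]] [ -0.5   0.8 148.5]
```

View pics/w5.png

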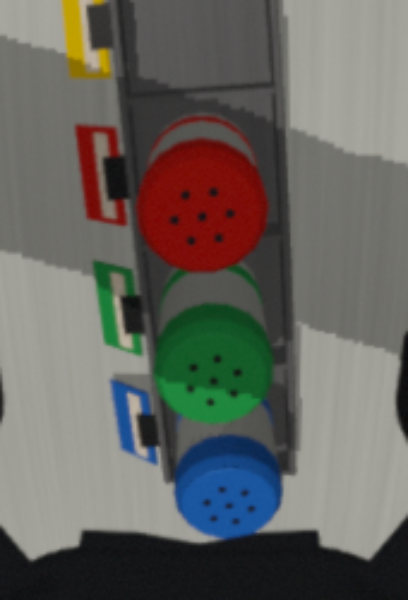

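All fine: red's lid is at (203,207), undisturbed and in line. Grasping it.

Request:
move_arm --pt "1 0 0.5 35 0 0 0" --pt "1 0 0.5 70 0 0 0" --pt "1 0 0.5 105 0 0 0" --pt "1 0 0.5 130 0 0 0" --pt "1 0 0.5 144 0 0 0" --pt "1 0 0.5 148.5 0 0 0" --pt "1 0 0.5 148.5 0 0 0" --pt "0.3 0 0.5 148.5 0 0 0" --pt "0.3 0 0.5 148.5 0 0 0" --pt "0.3 0 0.5 148.5 0 0 0"

```text
time: 9.42
ee_pos: [549.1, -176.6, 217.9]
tcp_rot: [0.711, 0.703, 0.001, 0.001]
force: [-2.2, -0.2, 2.3]
opening: 51.8
grip_force: 1.4
```

Request:
move_arm --pt "0.3 0 0 0 0 0 0" --pt "0.3 0 0 0 0 0 0" --pt "0.3 0 0 0 0 0 0" --pt "0.3 0 0 0 0 0 0"

```text
time: 9.75
ee_pos: [549.0, -176.8, 217.9]
tcp_rot: [0.711, 0.703, 0.001, 0.001]
force: [-1.4, -0.1, 6.2]
opening: 47.6
grip_force: 40.6
```

Request:
move_arm --pt "0.3 0 0 -15 0 0 0" --pt "0.3 0 0 -40 0 0 0" --pt "0.3 0 0 -70 0 0 0" --pt "0.3 0 0 -105 0 0 0" --pt "0.3 0 0 -135 0 0 0" --pt "0.3 0 -15 -150 0 0 0" --pt "0.3 10 -40 -150 0 0 0" --pt "0.3 30 -70 -150 0 0 0" --pt "0.3 60 -80 -150 0 0 0" --pt "0.3 95 -80 -150 0 0 0"

```text
time: 10.58
ee_pos: [467.2, -80.8, 366.9]
tcp_rot: [0.713, 0.702, -0.0, 0.0]
force: [0.2, 0.1, -1.5]
opening: 47.9
grip_force: 42.0
```

Request:
move_arm --pt "0.3 35 0 0 0 0 0" --pt "0.3 75 0 0 0 0 0" --pt "0.3 115 0 0 0 0 0" --pt "0.3 155 0 0 0 0 0" --pt "0.3 195 0 0 0 0 0" --pt "0.3 235 0 0 0 0 0" --pt "0.3 270 7 0 0 0 0" --pt "0.3 300 14 0 0 0 0" --pt "0.3 325 21 0 0 0 0" --pt "0.3 339 21 0 0 0 0"

```text
time: 11.42
ee_pos: [495.3, 260.8, 366.0]
tcp_rot: [0.711, 0.704, 0.0, -0.0]
force: [-0.0, 0.5, -1.8]
opening: 47.6
grip_force: 42.0
```

Request:
move_arm --pt "0.3 0 0 15 0 0 0" --pt "0.3 0 0 45 0 0 0" --pt "0.3 0 0 75 0 0 0" --pt "0.3 0 0 95 0 0 0" --pt "0.3 0 0 100 0 0 0" --pt "0.3 0 0 100 0 0 0" --pt "0.3 0 0 100 0 0 0"

```text
time: 12.0
ee_pos: [495.0, 257.9, 267.3]
tcp_rot: [0.711, 0.703, 0.0, 0.0]
force: [0.8, 0.6, -1.4]
opening: 47.6
grip_force: 42.0
```

Run:
```python
from h import *
o=robot.observe();print(o['ee_pos'],tool([495,258,218]))
im=robot.read_camera('wrist')[:,:,::-1];cv2.imwrite('pics/w6.png',cv2.resize(im[20:320,110:410],None,fx=2,fy=2))
```

```text
[495.  257.9 267.3] [ 0.1 -0.  49.3]
```

View pics/w6.png

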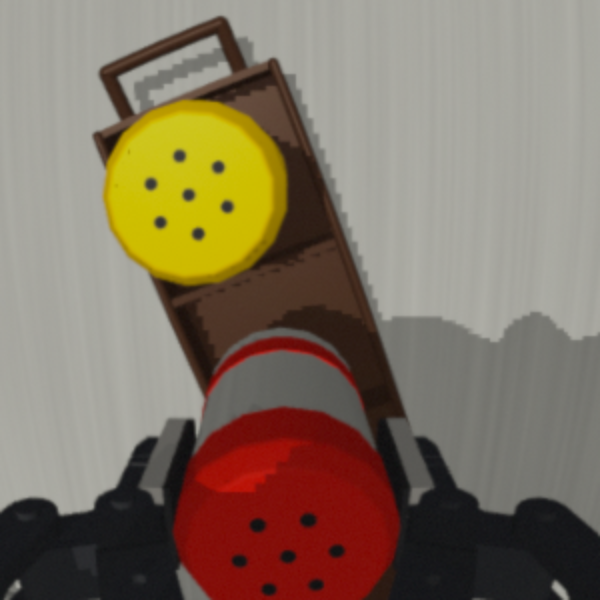

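Red is held upright. The divider between compartments 1 and 2 runs from (172,303) to (335,240) in the crop.

Run:
```python
from h import *
o=robot.observe()
f=lambda x,y,z:wrist_ray(110+x/2,20+y/2,z,o['ee_pos'],o['tcp_rot'])
P=[f(172,303,27),f(335,240,27)];m=(P[0]+P[1])/2;y=np.radians(19.7);print(P,'slot2',m-34*np.array([-np.sin(y),np.cos(y),0]))
```

```text
[array([453.2, 281. ,  27. ]), array([513.2, 303.5,  27. ])] slot2 [494.7 260.3  27. ]
```

Request:
move_arm --pt "0.3 1 0 20 0 0 0" --pt "0.3 1 0 38 0 0 0" --pt "0.3 1 0 46 0 0 0" --pt "0.3 1 0 49 0 0 0" --pt "0.3 1 0 50 0 0 0" --pt "0.3 1 0 50 0 0 0" --pt "0.6 1 0 50 0 0 0" --pt "0.75 1 0 50 0 0 0" --pt "0.85 1 0 50 0 0 0" --pt "0.85 1 0 50 0 0 0"

```text
time: 12.88
ee_pos: [495.0, 259.1, 216.7]
tcp_rot: [0.711, 0.703, 0.0, 0.0]
force: [0.4, -0.2, 0.1]
opening: 72.7
grip_force: 0.0
```

Request:
move_arm --pt "0.85 0 0 -10 0 0 0" --pt "0.85 0 0 -40 0 0 0" --pt "0.85 0 0 -75 0 0 0" --pt "0.85 0 0 -110 0 0 0" --pt "0.85 0 0 -140 0 0 0" --pt "0.85 0 0 -150 0 0 0" --pt "0.85 0 0 -150 0 0 0"

```text
time: 13.47
ee_pos: [495.3, 259.3, 370.3]
tcp_rot: [0.711, 0.703, 0.003, 0.001]
force: [0.3, 0.0, -0.3]
opening: 72.2
grip_force: 0.0
```

Run:
```python
from h import *
o=robot.observe();print(o['ee_pos'],tool([551,-243,365]))
```

```text
[495.3 259.3 370.3] [-501.6   61.7    4.1]
```

Request:
move_arm --pt "0.85 -35 0 0 0 0 0" --pt "0.85 -75 0 0 0 0 0" --pt "0.85 -115 0 0 0 0 0" --pt "0.85 -155 0 0 0 0 0" --pt "0.85 -195 0 0 0 0 0" --pt "0.85 -235 0 0 0 0 0" --pt "0.85 -275 0 0 0 0 0" --pt "0.85 -315 0 0 0 0 0" --pt "0.85 -355 10 0 0 0 0" --pt "0.85 -390 20 0 0 0 0"

```text
time: 14.3
ee_pos: [509.2, -133.5, 364.8]
tcp_rot: [0.712, 0.703, -0.001, -0.001]
force: [-0.7, 0.5, 0.3]
opening: 72.4
grip_force: 0.0
```

Request:
move_arm --pt "0.85 -30 20 0 0 0 0" --pt "0.85 -60 35 0 0 0 0" --pt "0.85 -90 42 0 0 0 0" --pt "0.85 -111 42 0 0 0 0" --pt "1 -111 42 0 0 0 0" --pt "1 -111 42 0 0 0 0" --pt "1 -111 42 0 0 0 0"

```text
time: 14.88
ee_pos: [550.4, -242.2, 364.9]
tcp_rot: [0.711, 0.703, -0.0, -0.001]
force: [0.7, 0.3, -0.8]
opening: 85.6
grip_force: 0.0
```

Run:
```python
from h import *
o=robot.observe();print(o['ee_pos'],R.from_quat(o['tcp_rot']).as_matrix().round(3).tolist(),tool([551,-242.5,217]))
im=robot.read_camera('wrist')[:,:,::-1];cv2.imwrite('pics/w7.png',cv2.resize(im[60:360,110:410],None,fx=2,fy=2))
```

```text
[ 550.4 -242.2  364.9] [[0.012, 1.0, -0.002], [1.0, -0.012, 0.001], [0.001, -0.002, -1.0]] [ -0.5   0.9 147.9]
```

View pics/w7.png

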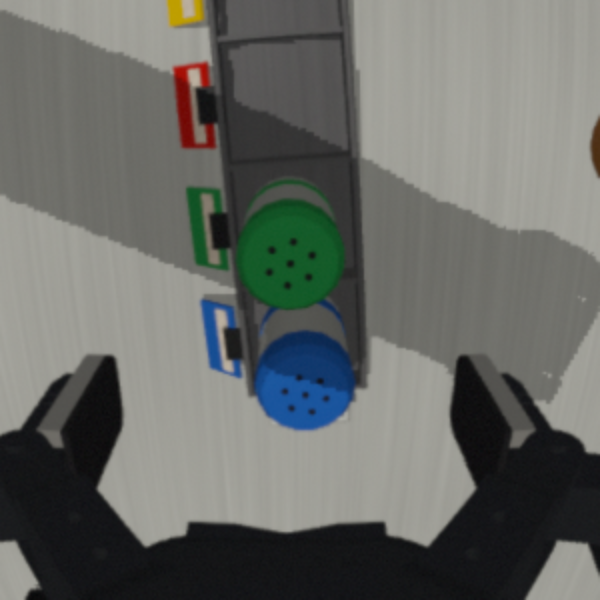

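Green is centred at (291,255) and blue at (305,383); the fingers are clear of both.

Request:
move_arm --pt "1 0 0.5 35 0 0 0" --pt "1 0 0.5 70 0 0 0" --pt "1 0 0.5 105 0 0 0" --pt "1 0 0.5 130 0 0 0" --pt "1 0 0.5 144 0 0 0" --pt "1 0 0.5 148 0 0 0" --pt "1 0 0.5 148 0 0 0" --pt "0.3 0 0.5 148 0 0 0" --pt "0.3 0 0.5 148 0 0 0" --pt "0.3 0 0.5 148 0 0 0"

```text
time: 15.77
ee_pos: [551.8, -242.7, 219.9]
tcp_rot: [0.711, 0.703, 0.001, 0.001]
force: [-0.3, -0.3, 0.0]
opening: 51.7
grip_force: 0.0
```

Request:
move_arm --pt "0.3 0 0 0 0 0 0" --pt "0.3 0 0 0 0 0 0" --pt "0.3 0 0 0 0 0 0" --pt "0.3 0 0 0 0 0 0"

```text
time: 16.1
ee_pos: [551.7, -242.9, 220.0]
tcp_rot: [0.711, 0.703, 0.001, 0.001]
force: [-1.1, 0.2, 6.1]
opening: 47.9
grip_force: 40.9
```

Request:
move_arm --pt "0.3 0 0 -15 0 0 0" --pt "0.3 0 0 -40 0 0 0" --pt "0.3 0 0 -70 0 0 0" --pt "0.3 0 0 -105 0 0 0" --pt "0.3 0 0 -135 0 0 0" --pt "0.3 0 -15 -150 0 0 0" --pt "0.3 10 -40 -150 0 0 0" --pt "0.3 30 -70 -150 0 0 0" --pt "0.3 60 -80 -150 0 0 0" --pt "0.3 95 -80 -150 0 0 0"

```text
time: 16.93
ee_pos: [469.9, -146.8, 368.9]
tcp_rot: [0.713, 0.701, -0.0, 0.0]
force: [1.6, -1.1, -1.1]
opening: 47.9
grip_force: 42.0
```

Request:
move_arm --pt "0.3 35 0 0 0 0 0" --pt "0.3 75 0 0 0 0 0" --pt "0.3 115 0 0 0 0 0" --pt "0.3 155 0 0 0 0 0" --pt "0.3 195 0 0 0 0 0" --pt "0.3 235 10 0 0 0 0" --pt "0.3 270 20 0 0 0 0" --pt "0.3 300 30 0 0 0 0" --pt "0.3 325 41 0 0 0 0" --pt "0.3 342 41 0 0 0 0"

```text
time: 17.77
ee_pos: [518.6, 197.3, 368.0]
tcp_rot: [0.711, 0.703, 0.001, 0.0]
force: [-0.0, -0.1, -0.9]
opening: 47.5
grip_force: 42.1
```

Request:
move_arm --pt "0.3 0 0 15 0 0 0" --pt "0.3 0 0 45 0 0 0" --pt "0.3 0 0 75 0 0 0" --pt "0.3 0 0 95 0 0 0" --pt "0.3 0 0 100 0 0 0" --pt "0.3 0 0 100 0 0 0" --pt "0.3 0 0 100 0 0 0"

```text
time: 18.35
ee_pos: [517.8, 194.8, 269.3]
tcp_rot: [0.711, 0.703, 0.0, 0.0]
force: [0.4, -0.0, -0.9]
opening: 47.2
grip_force: 42.1
```

Run:
```python
from h import *
o=robot.observe();print(o['ee_pos'],tool([517.5,195,217]))
im=robot.read_camera('wrist')[:,:,::-1];cv2.imwrite('pics/w8.png',cv2.resize(im[20:320,110:410],None,fx=2,fy=2))
```

```text
[517.8 194.8 269.3] [ 0.2 -0.4 52.3]
```

View pics/w8.png

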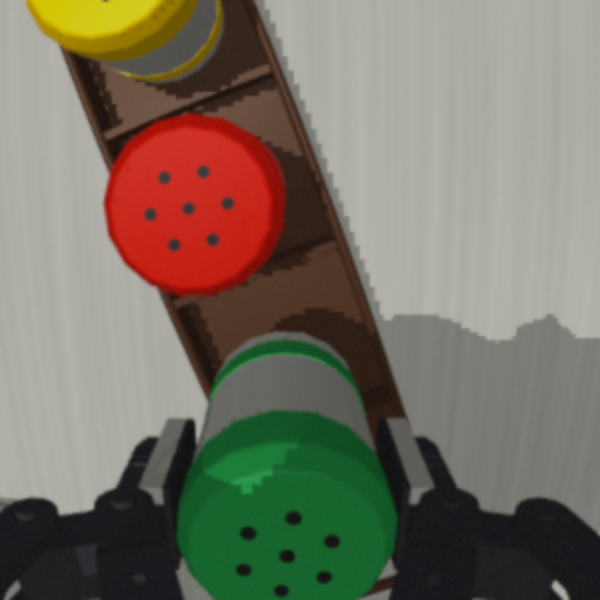

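Yellow and red stand upright in compartments 1 and 2. The divider between 2 and 3, (175,302) to (335,240), appears exactly where its neighbour did for red, so the alignment is good.

Request:
move_arm --pt "0.3 1 0 20 0 0 0" --pt "0.3 1 0 38 0 0 0" --pt "0.3 1 0 46 0 0 0" --pt "0.3 1 0 49 0 0 0" --pt "0.3 1 0 50 0 0 0" --pt "0.3 1 0 50 0 0 0" --pt "0.6 1 0 50 0 0 0" --pt "0.75 1 0 50 0 0 0" --pt "0.85 1 0 50 0 0 0" --pt "0.85 1 0 50 0 0 0"

```text
time: 19.23
ee_pos: [517.8, 195.9, 218.7]
tcp_rot: [0.711, 0.703, 0.0, 0.0]
force: [1.1, -0.0, 0.4]
opening: 72.7
grip_force: 0.0
```

Request:
move_arm --pt "0.85 0 0 -10 0 0 0" --pt "0.85 0 0 -40 0 0 0" --pt "0.85 0 0 -75 0 0 0" --pt "0.85 0 0 -110 0 0 0" --pt "0.85 0 0 -140 0 0 0" --pt "0.85 0 0 -148 0 0 0" --pt "0.85 0 0 -148 0 0 0"

```text
time: 19.82
ee_pos: [518.0, 196.0, 370.1]
tcp_rot: [0.711, 0.703, 0.003, 0.001]
force: [-0.1, 0.5, 0.2]
opening: 73.0
grip_force: 0.0
```

Request:
move_arm --pt "0.85 -35 0 0 0 0 0" --pt "0.85 -75 0 0 0 0 0" --pt "0.85 -115 -10 0 0 0 0" --pt "0.85 -155 -10 0 0 0 0" --pt "0.85 -195 -10 0 0 0 0" --pt "0.85 -235 -10 0 0 0 0" --pt "0.85 -275 -10 0 0 0 0" --pt "0.85 -315 0 0 0 0 0" --pt "0.85 -355 10 0 0 0 0" --pt "0.85 -390 20 0 0 0 0"

```text
time: 20.65
ee_pos: [532.3, -196.9, 364.7]
tcp_rot: [0.712, 0.702, -0.0, -0.001]
force: [0.7, -0.3, 0.5]
opening: 72.4
grip_force: 0.0
```

Request:
move_arm --pt "0.85 -30 10 0 0 0 0" --pt "0.85 -60 15 0 0 0 0" --pt "0.85 -90 25 0 0 0 0" --pt "0.85 -114 25 0 0 0 0" --pt "1 -114 25 0 0 0 0" --pt "1 -114 25 0 0 0 0" --pt "1 -114 25 0 0 0 0"

```text
time: 21.23
ee_pos: [556.2, -308.3, 364.9]
tcp_rot: [0.711, 0.703, -0.0, -0.001]
force: [0.0, -0.3, 0.2]
opening: 85.0
grip_force: 0.0
```

Run:
```python
from h import *
o=robot.observe();print(o['ee_pos'],R.from_quat(o['tcp_rot']).as_matrix().round(3).tolist(),tool([557,-309,219]))
im=robot.read_camera('wrist')[:,:,::-1];cv2.imwrite('pics/w9.png',cv2.resize(im[60:360,110:410],None,fx=2,fy=2))
```

```text
[ 556.2 -308.3  364.9] [[0.012, 1.0, -0.002], [1.0, -0.012, 0.001], [0.001, -0.002, -1.0]] [ -0.9   1.1 145.9]
```

View pics/w9.png

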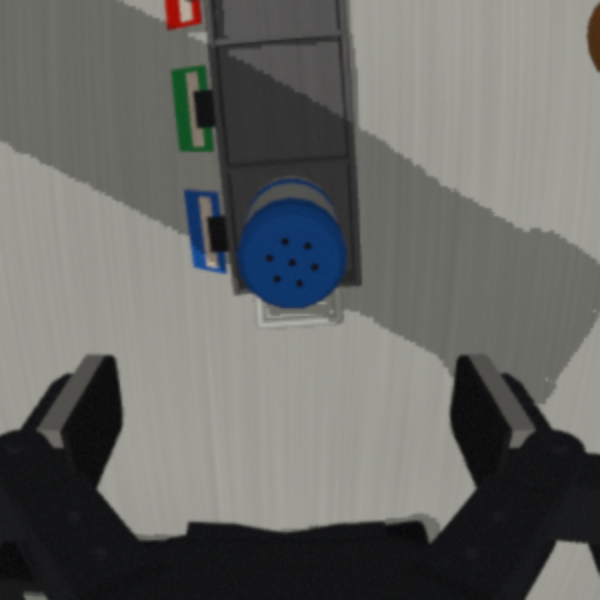

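Blue's lid is at (292,253), in line as green was.

Request:
move_arm --pt "1 -0.5 0.5 35 0 0 0" --pt "1 -0.5 0.5 70 0 0 0" --pt "1 -0.5 0.5 105 0 0 0" --pt "1 -0.5 0.5 130 0 0 0" --pt "1 -0.5 0.5 144 0 0 0" --pt "1 -0.5 0.5 148 0 0 0" --pt "1 -0.5 0.5 148 0 0 0" --pt "0.3 -0.5 0.5 148 0 0 0" --pt "0.3 -0.5 0.5 148 0 0 0" --pt "0.3 -0.5 0.5 148 0 0 0"

```text
time: 22.12
ee_pos: [557.5, -309.3, 220.0]
tcp_rot: [0.711, 0.703, 0.0, 0.001]
force: [0.1, -0.3, -0.5]
opening: 51.3
grip_force: 0.0
```

Request:
move_arm --pt "0.3 0 0 0 0 0 0" --pt "0.3 0 0 0 0 0 0" --pt "0.3 0 0 0 0 0 0" --pt "0.3 0 0 0 0 0 0"

```text
time: 22.45
ee_pos: [557.5, -309.5, 220.1]
tcp_rot: [0.711, 0.703, 0.001, 0.001]
force: [-0.7, 1.7, 6.4]
opening: 47.9
grip_force: 40.6
```

Request:
move_arm --pt "0.3 0 0 -15 0 0 0" --pt "0.3 0 0 -40 0 0 0" --pt "0.3 0 0 -70 0 0 0" --pt "0.3 0 0 -105 0 0 0" --pt "0.3 0 0 -135 0 0 0" --pt "0.3 0 -15 -150 0 0 0" --pt "0.3 10 -40 -150 0 0 0" --pt "0.3 30 -70 -150 0 0 0" --pt "0.3 60 -80 -150 0 0 0" --pt "0.3 95 -80 -150 0 0 0"

```text
time: 23.28
ee_pos: [475.5, -213.3, 368.6]
tcp_rot: [0.713, 0.701, -0.0, -0.0]
force: [0.3, 0.4, -1.8]
opening: 47.5
grip_force: 42.3
```

Request:
move_arm --pt "0.3 35 0 0 0 0 0" --pt "0.3 75 0 0 0 0 0" --pt "0.3 115 0 0 0 0 0" --pt "0.3 155 0 0 0 0 0" --pt "0.3 195 0 0 0 0 0" --pt "0.3 235 10 0 0 0 0" --pt "0.3 270 25 0 0 0 0" --pt "0.3 300 42 0 0 0 0" --pt "0.3 325 58 0 0 0 0" --pt "0.3 345 58 0 0 0 0"

```text
time: 24.12
ee_pos: [542.1, 133.4, 367.8]
tcp_rot: [0.711, 0.703, 0.001, 0.0]
force: [0.3, 0.0, -2.3]
opening: 47.9
grip_force: 42.5
```

Request:
move_arm --pt "0.3 0 0 15 0 0 0" --pt "0.3 0 0 45 0 0 0" --pt "0.3 0 0 75 0 0 0" --pt "0.3 0 0 95 0 0 0" --pt "0.3 0 0 100 0 0 0" --pt "0.3 0 0 100 0 0 0" --pt "0.3 0 0 100 0 0 0"

```text
time: 24.7
ee_pos: [540.5, 131.0, 269.2]
tcp_rot: [0.711, 0.703, 0.0, 0.0]
force: [-0.1, -0.3, -2.2]
opening: 47.8
grip_force: 42.5
```

Run:
```python
from h import *
o=robot.observe();print(o['ee_pos'],tool([540.5,132,219]))
im=robot.read_camera('wrist')[:,:,::-1];cv2.imwrite('pics/w10.png',cv2.resize(im[20:320,110:410],None,fx=2,fy=2))
```

```text
[540.5 131.  269.2] [ 1.  -0.1 50.2]
```

View pics/w10.png

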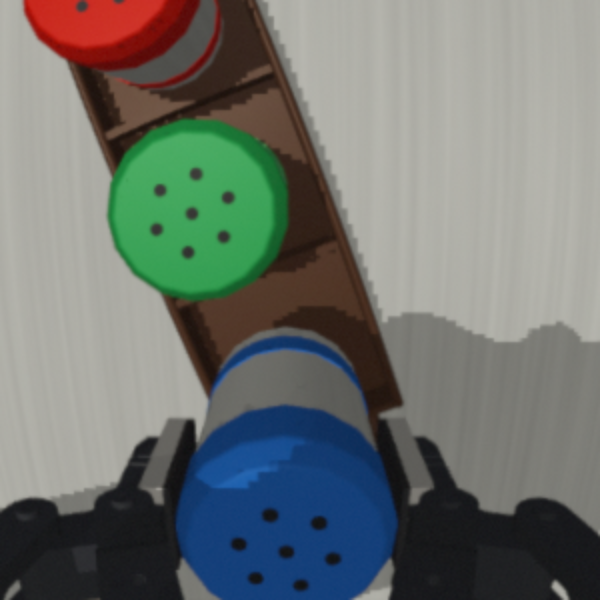

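Same alignment again: the divider between 3 and 4 meets the far wall near (335,240). Setting blue down.

Request:
move_arm --pt "0.3 1 0 20 0 0 0" --pt "0.3 1 0 38 0 0 0" --pt "0.3 1 0 46 0 0 0" --pt "0.3 1 0 49 0 0 0" --pt "0.3 1 0 50 0 0 0" --pt "0.3 1 0 50 0 0 0" --pt "0.6 1 0 50 0 0 0" --pt "0.75 1 0 50 0 0 0" --pt "0.85 1 0 50 0 0 0" --pt "0.85 1 0 50 0 0 0"

```text
time: 25.58
ee_pos: [540.5, 132.0, 218.8]
tcp_rot: [0.711, 0.703, 0.0, 0.0]
force: [-0.9, -0.1, -0.5]
opening: 72.1
grip_force: 0.0
```

Request:
move_arm --pt "0.85 0 0 -10 0 0 0" --pt "0.85 0 0 -40 0 0 0" --pt "0.85 0 0 -75 0 0 0" --pt "0.85 0 0 -110 0 0 0" --pt "0.85 -30 0 -140 0 0 0" --pt "0.85 -70 0 -150 0 0 0" --pt "0.85 -110 0 -150 0 0 0" --pt "0.85 -150 0 -150 0 0 0" --pt "0.85 -180 0 -150 0 0 0" --pt "0.85 -200 0 -150 0 0 0"

```text
time: 26.42
ee_pos: [537.4, -70.7, 369.3]
tcp_rot: [0.712, 0.702, 0.0, 0.001]
force: [1.0, 0.3, 0.1]
opening: 72.3
grip_force: 0.0
```

Request:
move_arm --pt "0.85 0 0 0 0 0 0" --pt "0.85 0 0 0 0 0 0" --pt "0.85 0 0 0 0 0 0"

```text
time: 26.67
ee_pos: [537.8, -67.7, 368.6]
tcp_rot: [0.711, 0.703, 0.0, -0.0]
force: [-1.0, 0.6, 0.2]
opening: 72.6
grip_force: 0.0
```

Run:
```python
from h import *
a=robot.read_camera('top')[:,:,::-1];a=cv2.resize(a[130:240,85:245],(480,330))
b=robot.read_camera('scene')[:,:,::-1];b=cv2.resize(b[120:240,250:350],(275,330))
cv2.imwrite('pics/end.png',np.hstack([a,b]))
```

```text
(no output)
```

View pics/end.png

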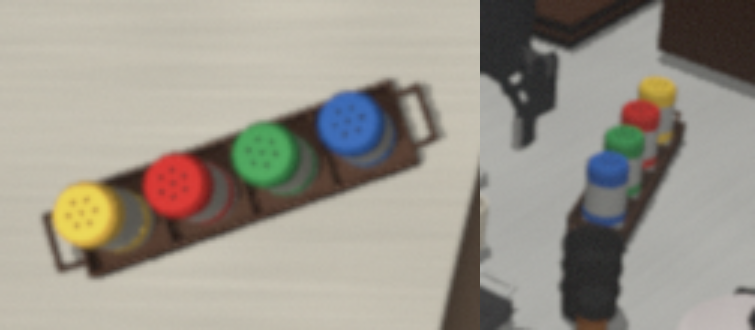

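All four stand upright in the clean rack, one to a compartment: yellow (85,215), red (178,185), green (265,153), blue (350,123).

```bash
python3 -c "
from cell import robot
print(robot.job_done())"
```

```text
the job is handed in; nothing more can be done
None
```

I moved all four shakers to the clean brown rack, one to a compartment and upright, in the original left-to-right order (yellow, red, green, blue), and handed the job in at about 27 s of the 106 s allowed.

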